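# Lower a stone specimen into the ultrasonic cleaner

### The arm

A 7-joint arm with a two-finger parallel gripper is mounted at the origin on the work surface. World frame = base frame: x ahead of the robot, y to its left, z up, the work surface at z = 0. Lengths are in m, angles in rad, forces in N, time in s.
With the tool pointing down it reaches from about 0.4 to 0.925 m from the base axis. Payload 5.6 kg.
Tool frame: the origin (TCP) lies between the finger pads; the fingertips stand 11 mm ahead of it and the grasp point (between the pads) lies 8 mm behind it (r.nose_length is the distance from the TCP to the fingertips, in m); z points along the fingers, y is the direction in which the jaws open and shut (so a half turn about z gives the same grasp; the last joint's range is limited). The gripper opens to 85 mm and grips with 20 to 120 N. Pads are 22 mm wide; open, the fingers measure 114 mm over their backs; the gripper's body (76 mm by 85 mm) begins 54 mm behind the grasp point. The pads swing forward as they close: fully open they stand 13 mm farther back than shut.
Start: joints at [-1.309, 0.468, -0.012, 1.603, 0.006, 1.071, -0.056], TCP at [0.195, 0.62, 0.216] pointing down, gripper open.
Joint ranges: [-2.53, 2.53], [-0.31, 2.02], [-1.57, 1.55], [0.28, 2.44], [-1.29, 4.43], [0.15, 1.84], [-2.92, 2.92]. Speed limits (rad/s): [2.57, 2.57, 3.14, 3.14, 3.14, 3.14, 3.14].

### API

Orientations are given as a rotation vector (axis times angle).
In Python, from workcell import r gives the robot as it stands. The module is installed in compiled form; this text tells all that it offers.
- The arm moves only by the tool drive_tool, never from a script. Its argument "rows" is a list that holds one entry, the list of rows, each a list of 7 numbers: the shift along the world's x, y, z in m, then the turn, a rotation vector about the world's x, y, z in degrees, then the finger opening in m, from 0 to 0.0854. A call has 1 to 20 rows; each row shifts and turns the pose as measured when the row begins; what a row does not reach is not made up. A row lasts 1/10 s, in which the tool goes at most 50 mm and 8.59 degrees, less where a joint would pass 70% of its speed; a pose out of reach is approached as far as the arm can. A call is refused whole if a number of a shift passes 0.05 or a number of a turn 8.59, either way. A call with a gripper value outside its range is refused whole. The fingers move at their own pace and stop on an object; "grip_force" is the grip in N (left out, the last holds). Time passes only in rows, so rows that do not move let the fingers close. It gives the time, the measured TCP pose, the force and the opening at its end, in the units of the state.
- r.state(): the state, without advancing time (a new reading comes with each control period).
- r.camera(name): name is "scene" or "top" or "wrist"; returns a dict with "img" (420x560x3 uint8, blue, green, red), "depth" (420x560 float32, m along the optical axis (not along the pixel's ray), 0 where there is no reading), "fx", "fy", "cx", "cy" (pixels), "k1" (the pictures are not rectified: a ray, as slopes to the right and down, at radius r is drawn at 1 + k1 r^2 times it, then the intrinsics apply), "view" (4x4, takes a point from world to camera coordinates); the wrist camera has in their place "mount" (4x4, takes a point from camera to tool coordinates, whose origin is the TCP and whose axes are the flange's). Camera axes: x right, y down, z forward; pixel columns grow to the right and rows downward; lengths in m; the calibration is good to about 2 mm. A picture is of the moment at which its call begins: read the wrist's pose just before it.
- r.hand_in(): hands the job in, once; it reports no verdict.
The state is a dict: "clock": time; "qpos": joint angles; "dq": joint speeds; "joint_efforts": joint torques, N m; "ee_pos": TCP position; "tool_rot": TCP orientation; "force": force on the tool from outside, world axes, zero at the start; "moment": the same for the moment, N m; "grip_width": finger opening in m.
Only numpy, scipy, OpenCV 4.12 (cv2) and the standard library are available. Lean on these libraries where they do the work, as an engineer would, in place of code of your own. Each camera call takes 0.05 s, during which the arm holds its last target.

### The job

Load the specimen for cleaning: pick up the wire dipping basket that has the stone in it by its handle, lower it gently into the deep open tank of the ultrasonic cleaner, and keep hold of it until it is down on the rack plate at the bottom. Leave it standing upright there with the stone still in it, and leave everything else on the bench where it is.

Things in the scene. Friction and masses are not known exactly. Their poses are not given: they have to be found in the camera images.
- dipper: Round steel wire dipping basket that holds the stone: 80 mm outer diameter, wire wall 45 mm high, 4 mm floor, with two thin upright wires (at its +y and -y sides) that carry a black grip bar across the middle, 150 mm high overall, 220 g. Loose; stands on the bench at the start. Origin: centre of its underside. z is up, y runs along the grip bar. The basket without a stone looks the same.
- dipper_grip (a point): Centre of the grip bar of that basket, 141 mm above the basket's underside. The bar is a level flat-sided block 80 mm long (the basket's y), 12 mm thick (the basket's x), 18 mm high; nothing stands beside or above it, and the basket hangs level below it. Pinch it across its 12 mm thickness from above.
- stone_center (a point): Centre (half-way up) of the rounded grey stone that lies loose in the basket: 48 mm across, 40 mm high, 80 to 150 g. It rests on the basket's floor, its centre 24 mm above the basket's underside.
- cleaner: Ultrasonic cleaner, a white box 200 mm (its x) by 220 mm (its y), 130 mm high, fixed to the bench, control panel on its -x side. Its top is an open rectangular steel tank, dry and empty, 130 mm (x) by 150 mm (y) inside with upright walls, 100 mm deep down to a rack plate, in the middle of the box. Origin: centre of the underside, on the bench. z is up.
- rack_top (a point): Centre of the upper face of the flat steel rack plate that covers the bottom of the tank, as it lies unloaded: 30 mm above the bench, 100 mm below the rim. Same axes as the cleaner. The plate rests on soft springs: it sinks straight down about 1 mm per newton and meets a hard stop after 12 mm; under the loaded basket it sinks 3 to 4 mm and stays level within a fraction of a degree. A basket that stands on it has its grip bar's centre about 38 mm above the rim.
- spare_dipper: The same kind of basket, empty, standing loose on the bench: not to be used. Origin: centre of its underside, axes as for the other basket.
- wash_bottle: White plastic wash bottle standing loose on the bench, 56 mm diameter, 140 mm high. Origin: centre of its underside.
- petri: Stack of three glass dishes, loose, 90 mm diameter, 45 mm high. Origin: centre of its underside.
- bench_stone: Broad reddish stone lying loose on the bench, 62 mm across, 34 mm high: not the specimen. Origin: centre of its underside.
- brush: Cleaning brush lying loose on the bench off to the robot's right, 160 mm long. Origin: its middle, on the bench.
Things that resemble listed ones, but are neither listed nor needed, are in the scene too. Several things look just like the part that bears stone_center: the one meant starts farthest from the robot's base.

How it is judged:
By the outcome, as a careful person would: the job done as asked, in the order asked, and still so for the second after the job is handed in, with the robot touching nothing.
It also fails if it takes over 42 s, if anything falls off the work surface, if the arm or the gripper's body presses on something with over 40 N, if the wrist force passes 120 N, or if a joint passes its speed limit or range.

## Working session

There is one attempt and no reset: what is moved stays moved. The work goes in short steps, Python scripts to look and compute and a tool call to move; the robot and the scene stay as the last step left them, time stands still between calls to the robot, and variables do not carry over. Pictures are saved under pics/ and viewed, and the job is handed in when it is done.

Besides the shell and the picture viewer there is one more tool, called as name(argument=value, ...), one argument or row to a line, values as JSON. drive_tool: Moves the arm, as the interface text tells. Its arguments: {"type":"object","properties":{"rows":{"type":"array"},"grip_force":{"type":"number"}},"required":["rows"]}

```bash
mkdir -p pics
cat > h.py <<'E'
import numpy as np, cv2, pickle
from workcell import r
from scipy.spatial.transform import Rotation as R
def grab(name,tag):
    s=r.state(); c=r.camera(name)
    if name=="wrist":
        T=np.eye(4);T[:3,:3]=R.from_rotvec(s["tool_rot"]).as_matrix();T[:3,3]=s["ee_pos"]
        c2w=T@np.array(c["mount"])
    else: c2w=np.linalg.inv(np.array(c["view"]))
    c["c2w"]=c2w
    pickle.dump(c,open(f"pics/{tag}.pkl","wb")); cv2.imwrite(f"pics/{tag}.png",c["img"]); return c
def load(tag): return pickle.load(open(f"pics/{tag}.pkl","rb"))
def cloud(c):
    h,w=c["depth"].shape
    u,v=np.meshgrid(np.arange(w),np.arange(h))
    K=np.array([[c["fx"],0,c["cx"]],[0,c["fy"],c["cy"]],[0,0,1.]])
    p=cv2.undistortPoints(np.stack([u,v],-1).reshape(-1,1,2).astype(float),K,np.array([c["k1"],0,0,0,0.])).reshape(h,w,2)
    d=c["depth"]
    P=np.stack([p[...,0]*d,p[...,1]*d,d],-1)@c["c2w"][:3,:3].T+c["c2w"][:3,3]
    P[d==0]=np.nan
    return P
E
python3 - <<'E'
from h import *
s=r.state()
for k in s: print(k,np.round(s[k],4))
for n in("scene","top","wrist"):
    c=grab(n,n+"0"); print(n,c["fx"],c["k1"],np.round(c["c2w"],3).tolist())
E
```

```text
clock 0.0
qpos [-1.309   0.4684 -0.0116  1.6036  0.006   1.0714 -0.0563]
dq [ 0.      0.0004  0.0013 -0.0012  0.0012  0.0003  0.0001]
joint_efforts [ 2.00000e-04 -5.32377e+01  2.22000e-02 -2.51304e+01  1.16000e-02
  7.70000e-03  0.00000e+00]
ee_pos [0.195  0.6195 0.2155]
tool_rot [-4.771e-01 -3.105e+00  2.800e-03]
force [-0.4214 -0.3936 -0.9077]
moment [ 0.0159 -0.0272 -0.0612]
grip_width 0.0854
scene 469.40924260186966 -0.11582933041376661 [[0.477, 0.688, -0.547, 1.094], [0.879, -0.365, 0.308, -0.411], [0.012, -0.627, -0.779, 0.917], [0.0, 0.0, 0.0, 1.0]]
top 385.3361876257996 0.009044353271162226 [[-0.002, -0.981, 0.196, 0.366], [-1.0, 0.0, -0.008, -0.097], [0.008, -0.196, -0.981, 0.938], [0.0, 0.0, 0.0, 1.0]]
wrist 324.21312399572696 -0.03101201334873362 [[0.3, 0.915, 0.27, 0.126], [0.954, -0.288, -0.086, 0.641], [-0.001, 0.284, -0.959, 0.373], [0.0, 0.0, 0.0, 1.0]]
```

View pics/scene0.png

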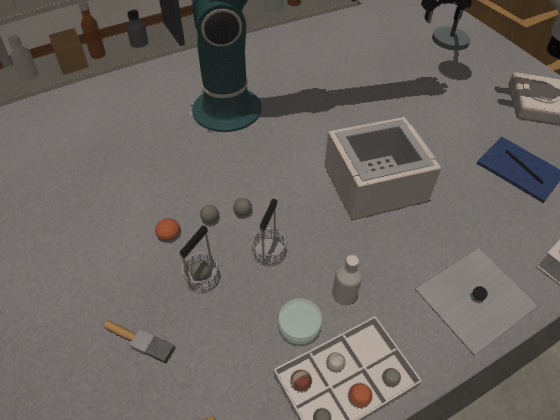

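View pics/top0.png

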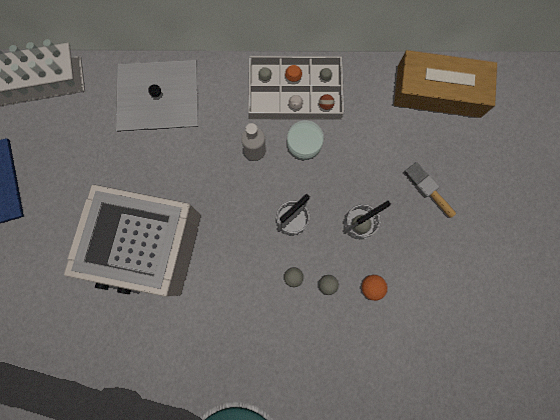

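View pics/wrist0.png

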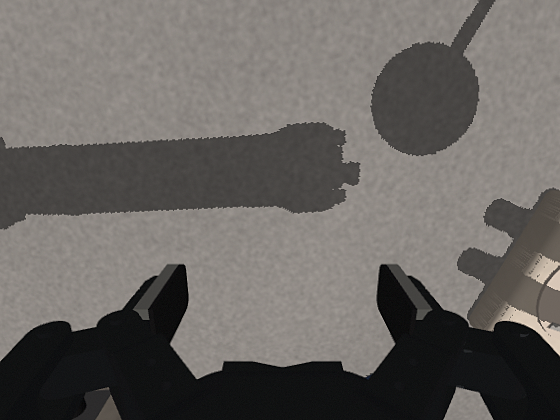

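Run:
```python
from h import *
a=load("scene0")["img"][185:305,150:310]; b=load("top0")["img"][180:300,250:410]
cv2.imwrite("pics/crop1.png",np.vstack([cv2.resize(x,None,fx=2.5,fy=2.5,interpolation=2) for x in(a,b)]))
for t in("scene0","top0"):
    P=cloud(load(t)); 
    g=P.reshape(-1,3); g=g[~np.isnan(g[:,0])]
    img=load(t)["img"]; 
    dark=(img.max(2)<45)&(P[...,2]>0.11)&(P[...,2]<0.18)
    n,l,st,ce=cv2.connectedComponentsWithStats(dark.astype(np.uint8))
    for i in range(1,n):
        if st[i,4]>25:
            q=P[l==i]; m=np.median(q,0)
            top=q[q[:,2]>0.145]
            (cx,cy),(w,h),an=cv2.minAreaRect((q[:,:2]*1000).astype(np.float32))
            print(t,"bar",ce[i].round(),st[i,4],q.mean(0).round(4),"z",q[:,2].min().round(3),q[:,2].max().round(3),"rect mm",round(cx,1),round(cy,1),round(w,1),round(h,1),round(an,1))
            if len(top)>15:
              (cx,cy),(w,h),an=cv2.minAreaRect((top[:,:2]*1000).astype(np.float32)); print("   top",len(top),round(cx,1),round(cy,1),round(w,1),round(h,1),round(an,1))
    # cleaner rim
    m=(np.abs(P[...,2]-0.13)<0.006)
    n,l,st,ce=cv2.connectedComponentsWithStats(m.astype(np.uint8)); 
    for i in range(1,n):
        if st[i,4]>400:
            q=P[l==i]; rc=cv2.minAreaRect((q[:,:2]*1000).astype(np.float32)); print(t,"rim",ce[i].round(),st[i,4],np.median(q[:,2]).round(4),np.round(np.hstack([rc[0],rc[1],rc[2]]),1))
```

```text
scene0 bar [172.   9.] 244 [-0.4213 -0.0061  0.1406] z 0.111 0.18 rect mm -467.4 -9.7 184.5 21.7 6.1
   top 98 -422.1 -8.3 93.3 20.0 11.4
scene0 bar [133.  15.] 100 [-0.4677 -0.1343  0.1298] z 0.112 0.142 rect mm -472.6 -132.6 32.1 40.9 62.3
scene0 bar [224.  79.] 906 [ 0.05   -0.0185  0.1455] z 0.11 0.18 rect mm 40.1 -14.9 124.8 57.8 70.0
   top 461 40.3 -16.8 123.4 54.7 67.8
scene0 bar [268. 214.] 184 [ 0.5401 -0.1333  0.1486] z 0.136 0.154 rect mm 536.6 -131.2 12.6 79.3 43.0
   top 167 536.6 -131.2 12.6 79.3 43.0
scene0 bar [193. 241.] 264 [ 0.5301 -0.2977  0.1467] z 0.135 0.153 rect mm 529.2 -297.9 11.8 77.7 31.8
   top 190 528.5 -298.3 10.9 77.6 30.7
scene0 rim [383. 152.] 2968 0.1287 [472.7 220.6 225.6 204.1  78.3]
top0 bar [294. 208.] 202 [ 0.5316 -0.129   0.1484] z 0.133 0.154 rect mm 532.1 -128.0 11.2 77.9 42.4
   top 178 532.2 -127.9 11.1 77.9 42.5
top0 bar [373. 212.] 194 [ 0.5223 -0.2929  0.1489] z 0.137 0.153 rect mm 523.4 -294.0 11.3 78.2 30.9
   top 185 523.4 -294.0 11.3 78.0 30.9
top0 rim [127. 240.] 5617 0.1291 [470.9 222.6 220.6 199.3  78.5]
```

View pics/crop1.png

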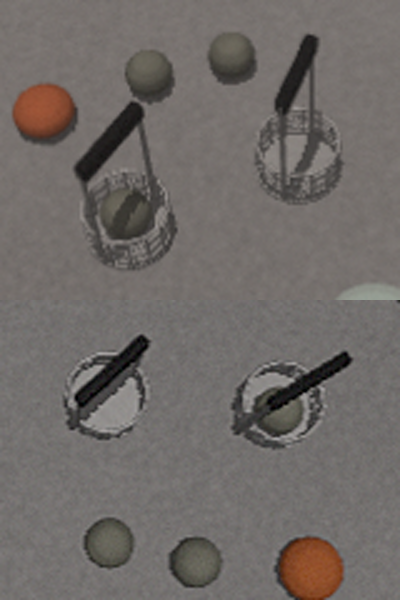

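The basket meant is the one at scene (200,270) / top (362,220): its bar is at about (0.526,-0.296) and a grey stone is visible inside it. The basket at scene (268,247) / top (293,215) is empty. The look-alike stones at top (293,277) and (328,285) lie on the bench, nearer the base. The cleaner centre is at about (0.471,0.222), yaw -11.5°. Bar height (0.15), bar size (78x11 mm) and rim (0.129) all match the description.

drive_tool(
  rows=[
    [[0.024,-0.034,0.004,0,0,-3,0.0854],[0.024,-0.036,0.004,0,0,-4,0.0854],[0.024,-0.036,0.004,0,0,-4,0.0854],[0.024,-0.036,0.004,0,0,-4,0.0854],[0.024,-0.036,0.004,0,0,-4,0.0854],[0.024,-0.036,0.004,0,0,-4,0.0854],[0.024,-0.036,0.004,0,0,-4,0.0854],[0.024,-0.036,0.004,0,0,-4,0.0854],[0.024,-0.036,0.004,0,0,-4,0.0854],[0.024,-0.036,0.004,0,0,-4,0.0854],[0.024,-0.036,0,0,0,-4,0.0854],[0.02,-0.04,0,0,0,0,0.0854],[0,-0.045,0,0,0,0,0.0854],[0,-0.045,0,0,0,0,0.0854],[0,-0.045,0,0,0,0,0.0854],[0,-0.045,0,0,0,0,0.0854],[0,-0.045,0,0,0,0,0.0854]],
  ],
)

```text
clock: 1.85
ee_pos: [0.4805, -0.0622, 0.254]
tool_rot: [-1.604, -2.697, -0.001]
force: [0.4, 0.6, -0.3]
grip_width: 0.0855
```

drive_tool(
  rows=[
    [[0.008,-0.045,0,0,0,1,0.0854],[0.008,-0.045,0,0,0,1,0.0854],[0.008,-0.045,0,0,0,0,0.0854],[0.008,-0.045,0,0,0,0,0.0854],[0.008,-0.04,0,0,0,0,0.0854],[0,0,0,0,0,0,0.0854],[0,0,0,0,0,0,0.0854]],
  ],
)

```text
clock: 2.55
ee_pos: [0.5173, -0.298, 0.2534]
tool_rot: [-1.566, -2.719, 0.002]
force: [0.5, 0.2, -0.4]
grip_width: 0.0851
```

Run:
```python
from h import *
c=grab("wrist","w1"); s=r.state(); print(np.round(s["ee_pos"],4),np.round(s["tool_rot"],4), s["qpos"])
Rm=R.from_rotvec(s["tool_rot"]).as_matrix(); print("jaw",np.degrees(np.arctan2(Rm[1,1],Rm[0,1])),"z",Rm[:,2])
P=cloud(c); img=c["img"]
m=(P[...,2]>0.125)&(P[...,2]<0.165)
n,l,st,ce=cv2.connectedComponentsWithStats(m.astype(np.uint8))
for i in range(1,n):
    if st[i,4]>300:
        q=P[l==i]; t=q[q[:,2]>np.percentile(q[:,2],80)-0.004]; rc=cv2.minAreaRect((t[:,:2]*1000).astype(np.float32)); print(ce[i].round(),st[i],np.median(t,0).round(4),np.round(np.hstack([rc[0],rc[1],rc[2]]),1))
```

```text
[ 0.517  -0.2982  0.2536] [-1.5662 -2.7195  0.0029] [-0.03223304  0.38293312  0.64990793  1.73014238 -0.2520046   1.11716761
  1.22067472]
jaw 30.122158392712976 z [-3.78627922e-03  7.37792089e-05 -9.99992829e-01]
[415.  40.] [ 400    0   30   83 1796] [ 0.5396 -0.1392  0.1499] [ 540.4 -138.8   12.4   56.3   43. ]
[291. 202.] [ 284  155   15   95 1327] [ 0.5228 -0.2937  0.1497] [ 524.2 -296.6   11.7   79.1   30.9]
```

View pics/w1.png

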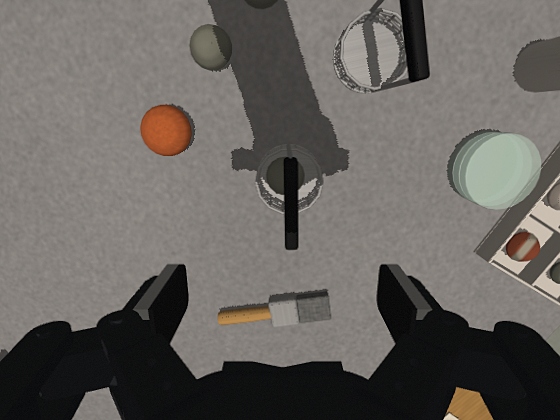

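drive_tool(
  rows=[
    [[0.007,0.002,0,0,0,0.8,0.06],[0,0,-0.03,0,0,0,0.05],[0,0,-0.03,0,0,0,0.05],[0,0,-0.03,0,0,0,0.05],[0,0,-0.015,0,0,0,0.05],[0,0,0,0,0,0,0.05],[0,0,0,0,0,0,0.05]],
  ],
)

```text
clock: 3.3
ee_pos: [0.5307, -0.2849, 0.1478]
tool_rot: [1.522, 2.747, 0.009]
force: [0.2, 0.3, 0.1]
grip_width: 0.0497
```

Run:
```python
from h import *
c=grab("wrist","w2"); s=r.state(); print(np.round(s["ee_pos"],4))
Rm=R.from_rotvec(s["tool_rot"]).as_matrix(); print("jaw",np.degrees(np.arctan2(Rm[1,1],Rm[0,1])),"z",Rm[:,2])
```

```text
[ 0.5309 -0.2848  0.148 ]
jaw 32.033499562479754 z [ 0.00388718  0.00453678 -0.99998215]
```

View pics/w2.png

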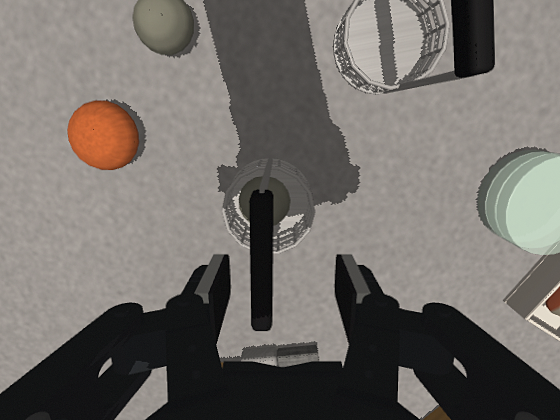

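The straight descent drifted: TCP is now at (0.531,-0.285), and the bar at pixel x 261 sits left of the finger middle at 281. I'll correct sideways before going lower.

drive_tool(
  rows=[
    [[-0.0065,-0.011,0,0,0,-1,0.05],[0,0,0,0,0,0,0.05]],
  ],
)

```text
clock: 3.55
ee_pos: [0.5253, -0.2974, 0.1506]
tool_rot: [1.544, 2.729, 0.01]
force: [-0.2, -0.5, -0.1]
grip_width: 0.0499
```

Run:
```python
from h import *
c=grab("wrist","w3"); s=r.state(); print(np.round(s["ee_pos"],4))
Rm=R.from_rotvec(s["tool_rot"]).as_matrix(); print("jaw",np.degrees(np.arctan2(Rm[1,1],Rm[0,1])),"z",Rm[:,2])
P=cloud(c)
m=(P[...,2]>0.125)&(P[...,2]<0.165)&(np.hypot(P[...,0]-.5245,P[...,1]+.296)<.048)
q=P[m]; t=q[q[:,2]>np.percentile(q[:,2],80)-0.004]; rc=cv2.minAreaRect((t[:,:2]*1000).astype(np.float32)); print(len(t),np.median(t,0).round(4),np.round(np.hstack([rc[0],rc[1],rc[2]]),1))
```

```text
[ 0.5261 -0.2962  0.1506]
jaw 31.075138014297185 z [ 0.00842843  0.00355516 -0.99995816]
3038 [ 0.522  -0.2929  0.1498] [ 524.2 -296.5   12.    79.8   31.3]
```

View pics/w3.png

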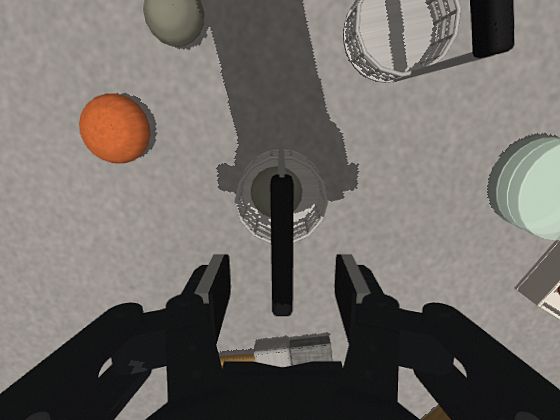

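The bar is now centred between the pads (x 282). I'll fix the small tilt, descend and close.

drive_tool(
  rows=[
    [[-0.001,0,-0.008,-0.2,0.5,0,0.05],[-0.001,0,-0.008,0,0,0,0.05],[0,0,0,0,0,0,0.05]],
  ],
)

```text
clock: 3.9
ee_pos: [0.5245, -0.2966, 0.1344]
tool_rot: [1.545, 2.734, 0.0]
force: [0.9, -0.3, 0.4]
grip_width: 0.0501
```

drive_tool(
  rows=[
    [[0,0,0,0,0,0,0.03],[0,0,0,0,0,0,0.02],[0,0,0,0,0,0,0.016],[0,0,0,0,0,0,0.012],[0,0,0,0,0,0,0.006],[0,0,0,0,0,0,0.003],[0,0,0,0,0,0,0.003],[0,0,0,0,0,0,0.003]],
  ],
  grip_force=50,
)

```text
clock: 4.7
ee_pos: [0.5244, -0.2962, 0.134]
tool_rot: [1.545, 2.735, 0.0]
force: [-0.2, 0.4, -0.9]
grip_width: 0.0082
```

drive_tool(
  rows=[
    [[0,0,0,0,0,0,0.003],[0,0,0,0,0,0,0.003]],
  ],
)

```text
clock: 4.9
ee_pos: [0.5245, -0.2962, 0.134]
tool_rot: [1.545, 2.735, 0.0]
force: [-0.4, -0.2, -0.7]
grip_width: 0.0085
```

Run:
```python
from h import *
c=grab("wrist","w4"); s=r.state(); print(np.round(s["ee_pos"],4),s["grip_width"])
grab("scene","s4")
a=load("s4")["img"][150:320,120:320]
cv2.imwrite("pics/s4c.png",cv2.resize(a,None,fx=3.5,fy=3.5,interpolation=2))
```

```text
[ 0.5244 -0.2962  0.134 ] 0.008443654135401095
```

View pics/w4.png

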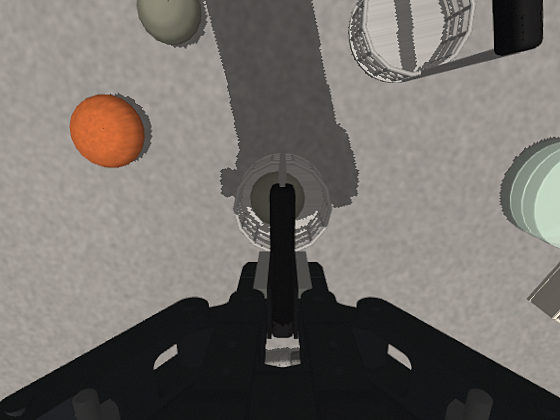

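View pics/s4c.png

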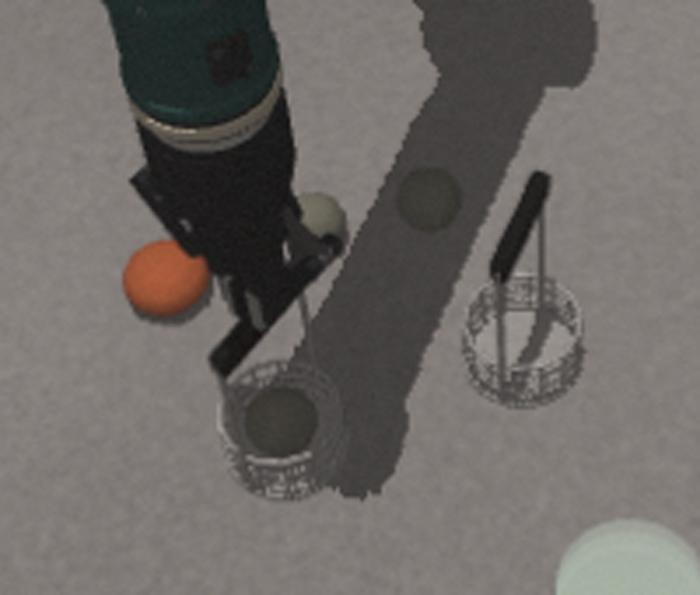

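The bar is pinched in the middle (wrist view, pads either side at x 260-300), and the stone is in the basket at crop (282,422). Lifting gently.

drive_tool(
  rows=[
    [[0,0,0.004,0,0,0,0.003],[0,0,0.008,0,0,0,0.003],[0,0,0.012,0,0,0,0.003],[0,0,0.016,0,0,0,0.003],[0,0,0.018,0,0,0,0.003],[0,0,0.018,0,0,0,0.003],[0,0,0.018,0,0,0,0.003],[0,0,0.018,0,0,0,0.003],[0,0,0.018,0,0,0,0.003],[0,0,0.018,0,0,0,0.003],[0,0,0.018,0,0,0,0.003],[0,0,0.014,0,0,0,0.003],[0,0,0.01,0,0,0,0.003],[0,0,0.005,0,0,0,0.003],[0,0,0,0,0,0,0.003],[0,0,0,0,0,0,0.003]],
  ],
)

```text
clock: 6.6
ee_pos: [0.5199, -0.2954, 0.3441]
tool_rot: [-1.549, -2.732, -0.002]
force: [0.3, 0.7, -4.1]
grip_width: 0.0084
```

Run:
```python
from h import *
c=grab("wrist","w5"); s=r.state(); print(np.round(s["ee_pos"],4),s["grip_width"],s["force"],s["qpos"])
Rm=R.from_rotvec(s["tool_rot"]).as_matrix(); print("jaw",np.degrees(np.arctan2(Rm[1,1],Rm[0,1])),"z",Rm[:,2])
```

```text
[ 0.5199 -0.2954  0.344 ] 0.008238563621106004 [ 0.72413617 -0.60766736 -3.22495339] [-0.06119062  0.30919579  0.67425342  1.61193761 -0.1997708   1.29198412
  1.18487042]
jaw 30.90606271318458 z [-7.77381820e-04  1.50928258e-03 -9.99998559e-01]
```

View pics/w5.png

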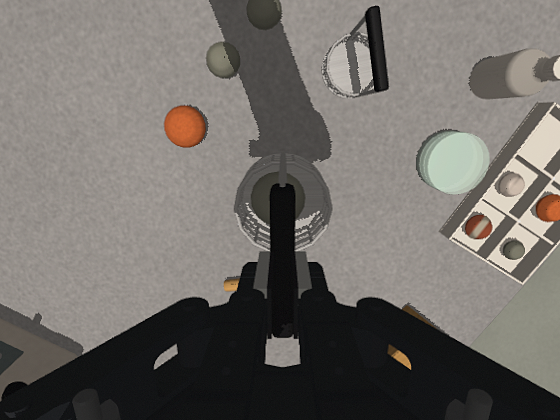

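drive_tool(
  rows=[
    [[0,0.005,0,0,0,0,0.003],[-0.001,0.01,0,0,0,0,0.003],[-0.002,0.015,0,0,0,0,0.003],[-0.002,0.02,0,0,0,0,0.003],[-0.002,0.025,0,0,0,0,0.003],[-0.002,0.025,0,0,0,0,0.003],[-0.002,0.025,0,0,0,0,0.003],[-0.002,0.025,0,0,0,0,0.003],[-0.002,0.025,0,0,0,0,0.003],[-0.002,0.025,0,0,0,0,0.003],[-0.002,0.025,0,0,0,0,0.003],[-0.002,0.025,0,0,0,0,0.003],[-0.002,0.025,0,0,0,0,0.003],[-0.002,0.025,0,0,0,0,0.003],[-0.002,0.025,0,0,0,0,0.003],[-0.002,0.025,0,0,0,0,0.003],[-0.002,0.02,0,0,0,0,0.003],[-0.002,0.015,0,0,0,0,0.003],[-0.001,0.01,0,0,0,0,0.003],[0,0.005,0,0,0,0,0.003]],
  ],
)

```text
clock: 8.65
ee_pos: [0.4716, 0.134, 0.3364]
tool_rot: [-1.527, -2.727, 0.006]
force: [0.4, 0.3, -2.8]
grip_width: 0.0088
```

drive_tool(
  rows=[
    [[0,0.008,0,0,0,0,0.003],[0,0.014,0,0,0,0,0.003],[0,0.018,0,0,0,0,0.003],[0,0.018,0,0,0,0,0.003],[0,0.014,0,0,0,0,0.003],[0,0.008,0,0,0,0,0.003],[0,0.004,0,0,0,0,0.003],[0,0,0,0,0,0,0.003],[0,0,0,0,0,0,0.003]],
  ],
)

```text
clock: 9.55
ee_pos: [0.472, 0.2218, 0.3359]
tool_rot: [-1.534, -2.724, 0.008]
force: [0.0, 0.1, -3.9]
grip_width: 0.0084
```

```bash
python3 - <<'E'
from h import *
c=grab("wrist","w6"); grab("top","t6"); grab("scene","s6"); s=r.state(); print(np.round(s["ee_pos"],4),s["grip_width"],s["force"],s["qpos"])
Rm=R.from_rotvec(s["tool_rot"]).as_matrix(); print("jaw",np.degrees(np.arctan2(Rm[1,1],Rm[0,1])),"z",Rm[:,2])
# tank interior from top0: rack points
P=cloud(load("top0"))
m=(np.abs(P[...,2]-0.13)<0.008)&(P[...,1]>.05)
u8=m.astype(np.uint8)
cs,hi=cv2.findContours(u8,cv2.RETR_CCOMP,cv2.CHAIN_APPROX_NONE)
for k,cc in enumerate(cs):
    if len(cc)>100:
        q=np.array([P[v,u] for u,v in cc[:,0]]); q=q[np.abs(q[:,2]-.13)<.008]
        rc=cv2.minAreaRect((q[:,:2]*1000).astype(np.float32)); print("hole" if hi[0][k][3]>=0 else "outer",np.round(np.hstack([rc[0],rc[1],rc[2]]),1))
rk=(np.abs(P[...,2]-0.03)<0.005)&(np.hypot(P[...,0]-.471,P[...,1]-.222)<.09); q=P[rk]; rc=cv2.minAreaRect((q[:,:2]*1000).astype(np.float32)); print("rack",np.median(q[:,2]),np.round(np.hstack([rc[0],rc[1],rc[2]]),1))
E
python3 -c "
import cv2,numpy as np
cv2.imwrite('pics/m6.png',np.hstack([cv2.imread('pics/'+n+'6.png')[0:420,a:a+400] for n,a in (('s',160),('t',0))]))"
```

```text
[0.472  0.2217 0.336 ] 0.008153981547380413 [ 0.11617621  0.66343852 -3.56253418] [-0.75915986  0.14425815  0.29665594  1.77270912 -0.05533206  1.24390074
  0.09725445]
jaw 31.18913918877784 z [-0.01588687  0.00362119 -0.99986724]
outer [471.1 222.6 220.6 199.8  78.5]
hole [471.4 221.6 151.9 132.5  78.5]
rack 0.03003436935949172 [474.2 238.6 118.7 128.2  78.6]
```

View pics/w6.png

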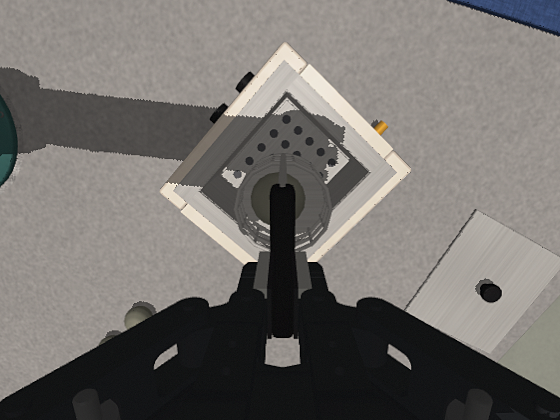

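View pics/m6.png

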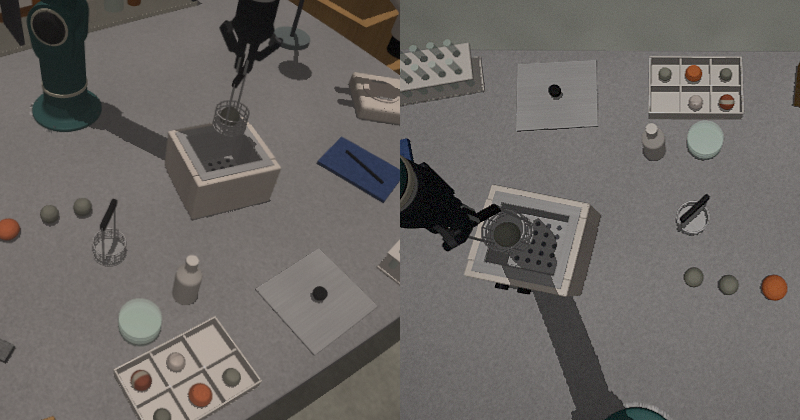

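Tank hole measured at (0.4714,0.2216), 152x132 mm. The basket hangs over it with the stone inside. I'll level the 0.9° tilt and descend in stages.

drive_tool(
  rows=[
    [[0,0,-0.005,-0.2,-0.9,0,0.003],[0,0,-0.012,0,0,0,0.003],[0,0,-0.015,0,0,0,0.003],[0,0,-0.012,0,0,0,0.003],[0,0,-0.005,0,0,0,0.003],[0,0,0,0,0,0,0.003]],
  ],
)

```text
clock: 10.3
ee_pos: [0.4713, 0.2199, 0.2826]
tool_rot: [1.545, 2.735, -0.001]
force: [0.7, 0.2, -2.9]
grip_width: 0.0083
```

drive_tool(
  rows=[
    [[0,0.002,-0.006,0,0,0,0.003],[0,0,-0.01,0,0,0,0.003],[0,0,-0.014,0,0,0,0.003],[0,0,-0.014,0,0,0,0.003],[0,0,-0.012,0,0,0,0.003],[0,0,-0.008,0,0,0,0.003],[0,0,-0.004,0,0,0,0.003],[0,0,0,0,0,0,0.003]],
  ],
)

```text
clock: 11.1
ee_pos: [0.4723, 0.223, 0.2109]
tool_rot: [1.543, 2.734, 0.004]
force: [-1.2, -0.7, -3.7]
grip_width: 0.0083
```

drive_tool(
  rows=[
    [[0,-0.001,-0.005,0,0,0,0.003],[0,0,-0.008,0,0,0,0.003],[0,0,-0.01,0,0,0,0.003],[0,0,-0.008,0,0,0,0.003],[0,0,-0.005,0,0,0,0.003],[0,0,-0.002,0,0,0,0.003],[0,0,0,0,0,0,0.003],[0,0,0,0,0,0,0.003]],
  ],
)

```text
clock: 11.9
ee_pos: [0.4731, 0.2223, 0.1704]
tool_rot: [1.543, 2.733, 0.007]
force: [0.2, 0.1, -3.1]
grip_width: 0.0083
```

Run:
```python
from h import *
s=r.state(); print(np.round(s["ee_pos"],4),s["grip_width"],s["force"])
Rm=R.from_rotvec(s["tool_rot"]).as_matrix(); print("jaw",np.degrees(np.arctan2(Rm[1,1],Rm[0,1])),"z",Rm[:,2])
```

```text
[0.4731 0.2223 0.1704] 0.008301908027596536 [ 0.16798172  0.14530994 -3.11843045]
jaw 31.102936802562745 z [ 0.00511854  0.00195618 -0.99998499]
```

drive_tool(
  rows=[
    [[-0.001,0,-0.002,-0.1,0.3,0,0.003],[0,0,-0.002,0,0,0,0.003],[0,0,-0.002,0,0,0,0.003],[0,0,-0.0015,0,0,0,0.003],[0,0,0,0,0,0,0.003],[0,0,0,0,0,0,0.003]],
  ],
)

```text
clock: 12.5
ee_pos: [0.473, 0.2227, 0.1635]
tool_rot: [1.544, 2.735, 0.003]
force: [0.4, 0.5, -2.9]
grip_width: 0.0083
```

drive_tool(
  rows=[
    [[0,0,-0.001,0,0,0,0.003],[0,0,-0.001,0,0,0,0.003],[0,0,0,0,0,0,0.003],[0,0,0,0,0,0,0.003]],
  ],
)

```text
clock: 12.9
ee_pos: [0.4736, 0.223, 0.1621]
tool_rot: [1.544, 2.734, 0.006]
force: [0.1, -0.6, -1.4]
grip_width: 0.0085
```

Run:
```python
from h import *
f=[];
for i in range(3):
    grab("scene",f"sx{i}"); f.append(r.state()["force"])
print(np.round(f,2), r.state()["ee_pos"],r.state()["clock"])
```

```text
[[-0.31 -0.36 -1.32]
 [-0.58  0.   -0.5 ]
 [-0.32 -0.64 -0.76]] [0.47355514 0.22298367 0.16205772] 13.05
```

Contact: the wrist load is shrinking as the plate takes it. Going another 1.5 mm or so.

drive_tool(
  rows=[
    [[-0.0005,0,-0.001,0,0.2,0,0.003],[0,0,-0.001,0,0,0,0.003],[0,0,0,0,0,0,0.003],[0,0,0,0,0,0,0.003]],
  ],
)

```text
clock: 13.45
ee_pos: [0.4737, 0.2231, 0.1605]
tool_rot: [-1.544, -2.735, -0.005]
force: [0.8, 0.8, -0.5]
grip_width: 0.0083
```

Run:
```python
from h import *
f=[];
for i in range(4):
    grab("scene",f"sy{i}"); f.append(r.state()["force"])
s=r.state();print(np.round(f,2), s["ee_pos"],s["clock"])
Rm=R.from_rotvec(s["tool_rot"]).as_matrix(); print("z",Rm[:,2])
grab("wrist","w7");grab("top","t7")
a=load("sy3")["img"][70:250,290:470];b=load("t7")["img"][150:330,30:210]
cv2.imwrite("pics/m7.png",np.hstack([cv2.resize(x,(400,400),interpolation=2) for x in(a,b)]))
```

```text
[[-0.05 -0.44  0.92]
 [-0.99 -0.97  0.  ]
 [ 0.1   0.36 -0.1 ]
 [ 0.34  0.17  0.  ]] [0.47368808 0.22312527 0.16051005] 13.65
z [ 6.72746280e-04  2.93693301e-03 -9.99995461e-01]
```

View pics/m7.png

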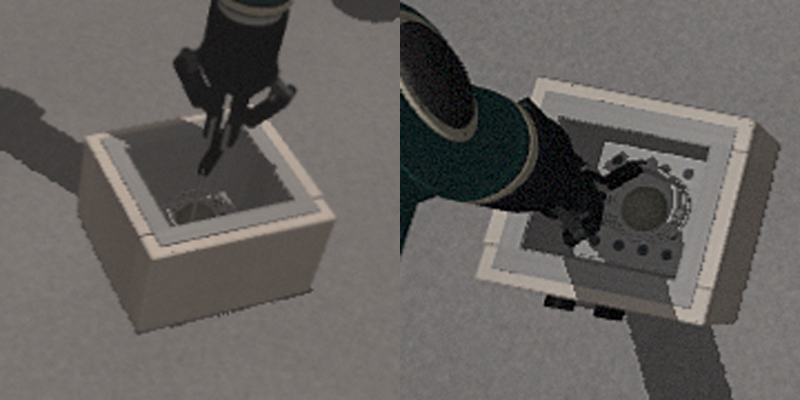

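View pics/w7.png

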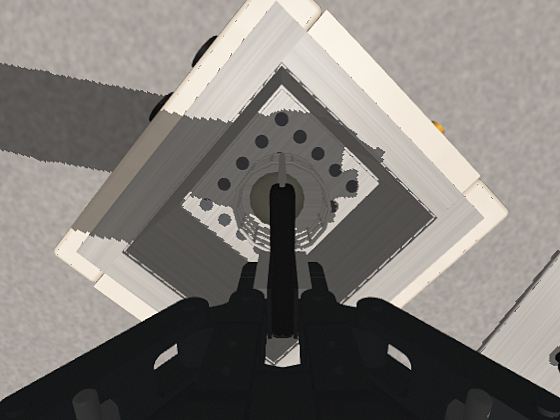

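The wrist carries about 0 N, so the basket stands on the rack, upright with the stone in it. Releasing slowly.

drive_tool(
  rows=[
    [[0,0,0,0,0,0,0.01],[0,0,0,0,0,0,0.013],[0,0,0,0,0,0,0.018],[0,0,0,0,0,0,0.026],[0,0,0,0,0,0,0.036],[0,0,0,0,0,0,0.045],[0,0,0,0,0,0,0.045],[0,0,0,0,0,0,0.045]],
  ],
  grip_force=20,
)

```text
clock: 14.55
ee_pos: [0.4736, 0.2234, 0.1605]
tool_rot: [-1.544, -2.735, -0.005]
force: [-0.0, 0.4, -0.2]
grip_width: 0.0449
```

Run:
```python
from h import *
grab("wrist","w8"); s=r.state(); print(np.round(s["ee_pos"],4),s["grip_width"],s["force"])
```

```text
[0.4736 0.2235 0.1605] 0.04478186991660428 [ 0.45901336 -0.54884396 -0.12911536]
```

View pics/w8.png

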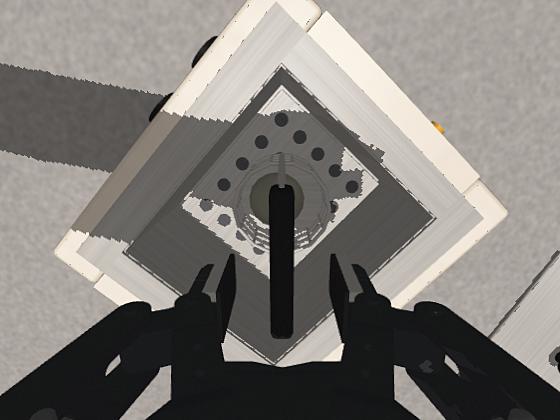

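The pads are clear of the bar (bar x 271-294, pads near 225 and 340) and the basket did not shift. Withdrawing straight up.

drive_tool(
  rows=[
    [[0,0,0.008,0,0,0,0.045],[0,0,0.015,0,0,0,0.045],[0,0,0.02,0,0,0,0.045],[0,0,0.025,0,0,0,0.045],[0,0,0.03,0,0,0,0.045],[0,0,0.03,0,0,0,0.045],[0,0,0.02,0,0,0,0.045],[0,0.04,0,0,0,0,0.045],[-0.02,0.04,0,0,0,0,0.045],[-0.02,0.04,0,0,0,0,0.045],[-0.02,0.04,0,0,0,0,0.045],[-0.02,0.04,0,0,0,0,0.045],[-0.02,0.04,0,0,0,0,0.045],[0,0,0,0,0,0,0.045],[0,0,0,0,0,0,0.045]],
  ],
)

```text
clock: 16.1
ee_pos: [0.3688, 0.4686, 0.3253]
tool_rot: [1.554, 2.727, 0.02]
force: [1.0, -0.6, 0.5]
grip_width: 0.0447
```

Run:
```python
from h import *
for t,n in(("t9","top"),("s9","scene")):
    c=grab(n,t); P=cloud(c); img=c["img"]
    m=(P[...,2]>0.145)&(P[...,2]<0.19)&(np.hypot(P[...,0]-.4715,P[...,1]-.222)<.08)&(img.max(2)<60)
    q=P[m]
    if len(q)>5:
        rc=cv2.minAreaRect((q[:,:2]*1000).astype(np.float32)); print(t,"bar",len(q),np.percentile(q[:,2],[2,50,98]).round(4),np.round(np.hstack([rc[0],rc[1],rc[2]]),1))
        d=np.array([-.515,.857]); a=q[:,:2]@d; tp=np.abs(a-np.median(a))<.05
        ends=[np.percentile(q[s_][:,2],90) for s_ in (a<np.percentile(a,25),a>np.percentile(a,75))]; print("end tops",np.round(ends,4))
print(r.state()["ee_pos"],r.state()["clock"])
a=load("s9")["img"][70:250,290:470];b=load("t9")["img"][150:330,30:210]
cv2.imwrite("pics/m9.png",np.hstack([cv2.resize(x,(400,400),interpolation=2) for x in(a,b)]))
```

```text
t9 bar 316 [0.1567 0.1754 0.1789] [473.5 222.7  12.6  79.1  30. ]
end tops [0.1772 0.178 ]
s9 bar 148 [0.1629 0.1748 0.1785] [477.  220.7  12.8  79.   29.2]
end tops [0.1774 0.1773]
[0.36885842 0.46822354 0.32524515] 16.2
```

View pics/m9.png

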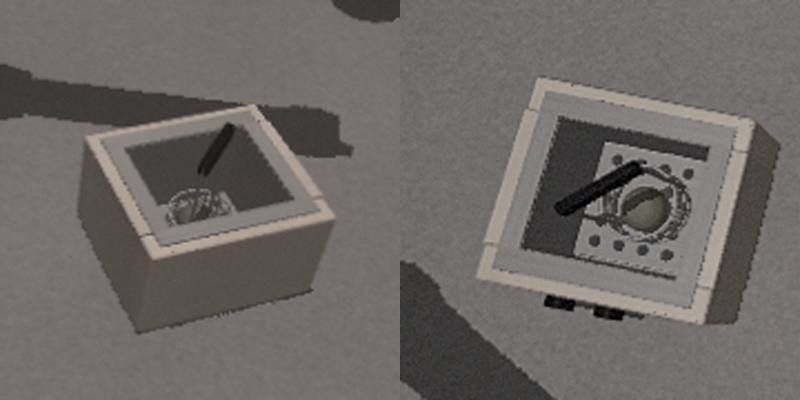

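View pics/t9.png

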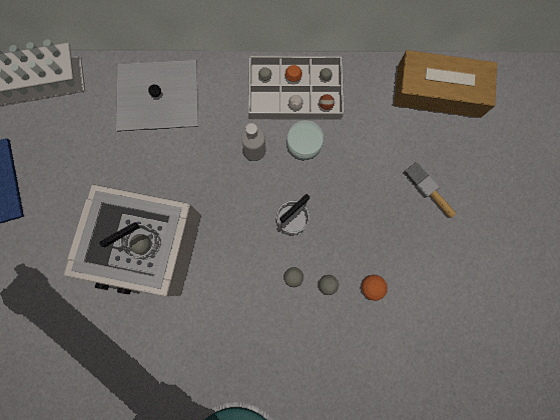

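The basket stands upright in the tank (bar top 0.177, level, centred) with the stone inside at top (141,243). Everything else is where it was.

```bash
python3 -c "
from workcell import r
print(r.hand_in())"
```

```text
the job is handed in; nothing more can be done
None
```

The stone's basket is standing upright on the rack plate in the cleaner's tank with the stone still in it, and I handed the job in at about 16 s.

I picked the basket up by its grip bar and carried it over the tank. I lowered it until the wrist load fell to about 0 N, and only then let go and backed the arm away.

**Last checks after release:**
- **Bar:** its top is at about 0.177 m, as expected for a basket standing on the rack. Its two ends agree within 1 mm, so it is level.
- **Position:** the bar is within 2–3 mm of the tank's centre by the top camera. The scene camera differs from that by about 4 mm, as it did in earlier readings.
- **Stone and bench:** the top picture shows the stone in the basket and everything else where it was.

**What disagreed:**
- **Approach:** the first straight descent drifted about 12 mm sideways. I corrected it before going down to the bar, so nothing was touched.
- **Grip:** the gripper read about 8.4 mm on the 12 mm bar. The wrist view showed the bar squarely between the pads, and it held through the lift and carry.

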